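Vacuum leak test of a steel ferrule: load, cap, pull the plunger to the mark and hold

TASK

Leak-test the steel ferrule on the vacuum tester: stand it flange down in the round port seat and let go, then seat the blanking cap over its open mouth and let go of that too. Then pull the tester's spring-return plunger out by its paddle until its index tab is in line with the pointer of the clip on the ruler, and finish while still holding it there, steady, with the gripper. Leave the clip, the rubber bung, the drinks can and the keg coupler where they are.

Things in the scene. Friction and masses are not known exactly. Their poses are not given: they have to be found in the camera images.
- tester: Fixed vacuum tester: 10 mm base plate, x -115 to 85, y -110 to 90 mm from its origin (on the bench). +x is its back, where an upright dial gauge (68 dia, top 145 high) stands on the pump barrel (axis y = -45, x -4 to 76, top 47 high). Port seat at +y, pump at -y, ruler along the -y edge; the plunger comes out towards -x. Position and yaw vary.
- port_seat (a point): Centre of the port seat: top of a flat black rubber pad, 13 mm above the bench, inside a low steel rim (inner diameter 59, outer 72, rim 3 mm above the pad). Axes as the tester's.
- plunger: Pump plunger, axes as the tester's, slides 0-60 mm to -x. Paddle: upright black plate, 12 thick (x), 40 wide (y), from 12 below to 50 mm above the origin (its mid-thickness, 30 above the bench; at rest tester x -46, y -45); pinch it from above across x; 36 mm free to the barrel behind it. Spring pulls it back: 2.7 N at rest + 180 N/m; it returns when let go.
- index_tip (a point): Tip of the steel index tab that sticks out of the paddle's -y side, 24 mm above the bench, 37 mm to -y of the plunger's origin, at the same x as the middle of the paddle's thickness. Axes as the tester's.
- clip_pointer (a point): The mark: pointer (upright blade 2 mm thick, 20 to 36 mm above the bench) of the dark steel clip (base 12x20 mm) that sits tight on the ruler. The index tab is in line when both have the same x along the tester. Set 28 to 50 mm out (to -x) from the index's rest position. Axes as the tester's.
- ferrule: Loose steel ferrule (short plain tube with a flange at its foot): flange 51 mm dia and 10 mm thick, neck 37 mm outer dia, 45 mm high in all, about 0.07 kg. Origin: centre of its underside; z up. Stands upright, flange down; starts to the left or right of the tester.
- cap: Loose blanking cap, 0.10 kg: steel disc 56 dia with a skirt (inner dia 44, 8 deep; 14 mm high together) that goes over the ferrule's neck; on top a black round knob, 24 dia, 21 to 44 mm above the origin. Origin: centre of the skirt's lower edge; z up. Seated, its origin is 37 mm above the ferrule's. Starts upright on the bench, across the tester from the ferrule.
- bung_b: Bystander: black tapered rubber bung, 44 dia x 35 high mm. Origin under its middle.
- can_a: Bystander: drinks can, 66 dia x 115 high mm. Origin under its middle.
- coupler: Bystander: steel keg coupler with a black lever, 64x128x85 mm. Origin under its middle.
Things that resemble listed ones, but are neither listed nor needed, are in the scene too. What is shaped like the ferrule but red or yellow is not meant.

How it is judged:
By the outcome, as a careful person would: the job done as asked, in the order asked, and still so for the second after the job is handed in, while the arm keeps its last pose, push and grip.
It also fails if it takes over 64 s, if anything falls off the work surface, if the arm or the gripper's body presses on something with over 40 N, if the wrist force passes 120 N, or if a joint passes its speed limit or range.

ROBOT

A 6-joint arm with a two-finger parallel gripper is mounted at the origin on the work surface; the furniture and walls round the work are solid. World frame = base frame: x ahead of the robot, y to its left, z up, the work surface at z = 0. Lengths are in mm, angles in rad, forces in N, time in s.
With the tool pointing down it reaches from about 300 to 775 mm from the base axis. Payload 14.6 kg.
Tool frame: the origin (TCP) lies at the very end of the fingers, on their centre line; the grasp point (between the pads) lies 19 mm behind it; z points along the fingers, y is the line along which they close (so a half turn about z gives the same grasp; the last joint's range is limited). The gripper opens to 94 mm and grips with 3 to 60 N. Pads are 16 mm wide; open, the fingers measure 119 mm over their backs; the gripper's body (75 mm by 177 mm) begins 78 mm behind the grasp point.
Start: joints at [-1.325, 0.3, 1.521, -0, 1.321, -0.067], TCP at [169.241, -523.304, 205.446] pointing down, gripper open.
Joint ranges: [-3.03, 3.03], [-0.79, 2.21], [0.23, 2.52], [-1.04, 4.18], [0, 3.07], [-2.55, 2.55]. Speed limits (rad/s): [2.22, 2.22, 2.57, 3.14, 3.14, 3.14].

INTERFACE

Orientations are given as [roll, pitch, yaw] about the fixed x, y, z axes, in that order (R = Rz(yaw) Ry(pitch) Rx(roll)).
In Python, from cell import manip gives the robot as it stands. The module is installed in compiled form; this text tells all that it offers.
- The arm moves only by the shell command python3 -m inch 'ROWS' [FORCE]. ROWS is JSON, a list of rows, each an object of numbers: "gripper": the opening, from 0 (shut) to 1 (fully open); "dx", "dy", "dz": the shift along the world's x, y, z in m; "wx", "wy", "wz": the turn, a rotation vector about the world's x, y, z in degrees. A call has exactly 5 rows; each row is the pose to reach, as a shift and turn from the pose commanded when the call began; what a row does not reach only later rows make up. A row lasts 1/12 s, in which the tool goes at most 41.7 mm and 7.16 degrees, less where a joint would pass 70% of its speed; a pose out of reach is approached as far as the arm can. A call with a gripper value outside its range is refused whole. The fingers move at their own pace and stop on an object; FORCE is the grip in N (left out, the last holds). Time passes only in rows, so rows that repeat a pose let the fingers close, or fill a call up. It gives the time, the measured TCP pose, the force, the opening and the grip force at its end, in the units of the state.
- manip.read_state(): the state, without advancing time (a new reading comes with each control period).
- manip.camera(name): name is "side" or "top"; returns the picture (420x560x3 uint8, blue, green, red); there is no depth.
- manip.camera_info(name): a dict with "camera_matrix" (3x3 intrinsics, pixels), "R" (3x3) and "t" (3): a world point X has camera coordinates R X + t. Camera axes: x right, y down, z forward; pixel columns grow to the right and rows downward; lengths in mm; the calibration is good to about 2 mm. A picture is of the moment at which its call begins. camera_info takes no time and is no camera call.
- manip.sign_off(): hands the job in; it is judged then, once.
The state is a dict: "clock": time; "joints": joint angles; "qd": joint speeds; "effort": joint torques, N m; "eef_pos": TCP position; "eef_rot": TCP orientation; "wrist_force": force on the tool from outside, world axes, zero at the start; "moment": the same for the moment, N m; "finger_gap": finger opening in mm; "finger_force": force on a finger pad.
Only numpy, scipy, OpenCV 4.12 (cv2) and the standard library are available. Lean on these libraries where they do the work, as an engineer would, in place of code of your own. Each camera call takes 0.05 s, during which the arm holds its last target. There are 200 camera calls.

## Working session

There is one attempt and no reset: what is moved stays moved. The work goes in short steps, Python scripts to look and compute and a shell command to move; the robot and the scene stay as the last step left them, time stands still between calls to the robot, and variables do not carry over. Pictures are saved under pics/ and viewed, at most 10 in all, crops included, and the job is handed in when it is done.

```bash
mkdir -p pics
python3 - <<'E'
from cell import manip
import cv2
for n in ("side","top"):
    cv2.imwrite(f"pics/{n}0.png",manip.camera(n)); i=manip.camera_info(n); print(n,i["camera_matrix"],i["R"],i["t"])
s=manip.read_state();print(s["clock"],s["eef_pos"],s["eef_rot"],s["finger_gap"])
E
```

```text
side [[532.25608535   0.         269.24077326]
 [  0.         532.25608535 208.97115057]
 [  0.           0.           1.        ]] [[ 0.25915498 -0.96582174 -0.00520253]
 [-0.83356855 -0.22094072 -0.50630887]
 [ 0.48785466  0.13554913 -0.86233651]] [  34.49729839  377.24996754 1234.99798833]
top [[401.10811022   0.         278.36128477]
 [  0.         401.10811022 209.38282308]
 [  0.           0.           1.        ]] [[ 0.02671003 -0.99949617  0.01714607]
 [-0.98712127 -0.02907792 -0.15730887]
 [ 0.15772818 -0.01272353 -0.98740059]] [123.81847391 417.76036343 898.86706804]
0.1 [ 169.1750986  -523.08056941  204.94366925] [-3.14052215e+00 -6.26201792e-05  3.12760959e-01] 93.88636297826721
```

View pics/top0.png

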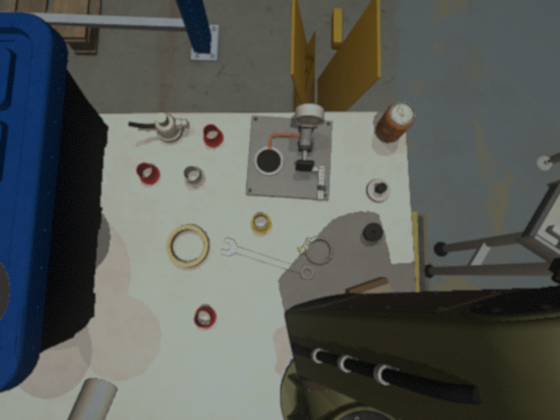

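View pics/side0.png

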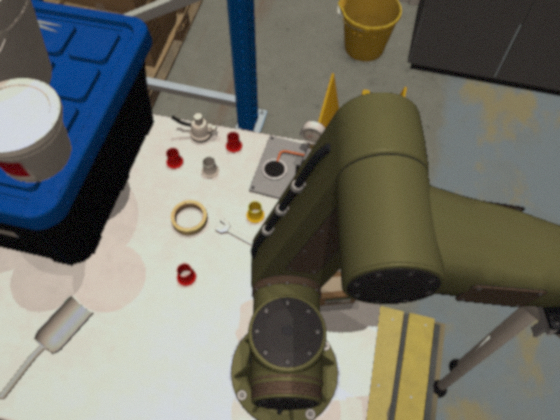

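Top view: steel ferrule is at about (193,175), cap at (377,188), port seat (268,160), paddle (305,163), clip near (321,188). In the side view the arm hides the right half; the ferrule is at (209,167) and the seat at (274,169).

```bash
cat > h.py <<'E'
from cell import manip
import cv2, numpy as np
def PX(cam,p):
    i=manip.camera_info(cam);R,t,K=map(np.array,(i["R"],i["t"],i["camera_matrix"]))
    q=K@(R@np.array(p,float)+t);return q[:2]/q[2]
def RAY(cam,uv):
    i=manip.camera_info(cam);R,t,K=map(np.array,(i["R"],i["t"],i["camera_matrix"]))
    return -R.T@t, R.T@np.linalg.solve(K,[uv[0],uv[1],1])
def AT(cam,uv,z):
    c,d=RAY(cam,uv);return c+d*(z-c[2])/d[2]
def TRI(a,b):
    (c,d),(e,f)=RAY("top",a),RAY("side",b)
    s=np.linalg.lstsq(np.c_[d,-f],e-c,rcond=None)[0];p,q=c+d*s[0],e+f*s[1]
    return (p+q)/2,np.linalg.norm(p-q)
def crop(cam,x,y,w,h,k,name,img=None):
    im=manip.camera(cam) if img is None else img
    cv2.imwrite(name,cv2.resize(im[y:y+h,x:x+w],None,fx=k,fy=k,interpolation=cv2.INTER_CUBIC))
E
python3 - <<'E'
from h import *
im=cv2.imread("pics/top0.png"); s=cv2.imread("pics/side0.png")
a=cv2.resize(im[95:215,240:400],None,fx=5,fy=5,interpolation=cv2.INTER_CUBIC)
cv2.imwrite("pics/c1.png",a)
b=cv2.resize(im[150:200,170:220],None,fx=8,fy=8,interpolation=cv2.INTER_CUBIC)
c=cv2.resize(s[145:195,185:235],None,fx=8,fy=8,interpolation=cv2.INTER_CUBIC)
cv2.imwrite("pics/c2.png",np.hstack([b,c]))
for n,uv,z in (("ferr",(193,174),45),("cap",(377,188),44),("seat",(268,160),13),("padd",(305,163),80)): print(n,AT("top",uv,z).round())
E
```

```text
ferr [489. 335.  45.]
cap [469. -92.  44.]
seat [537. 163.  13.]
padd [514.  79.  80.]
```

View pics/c1.png

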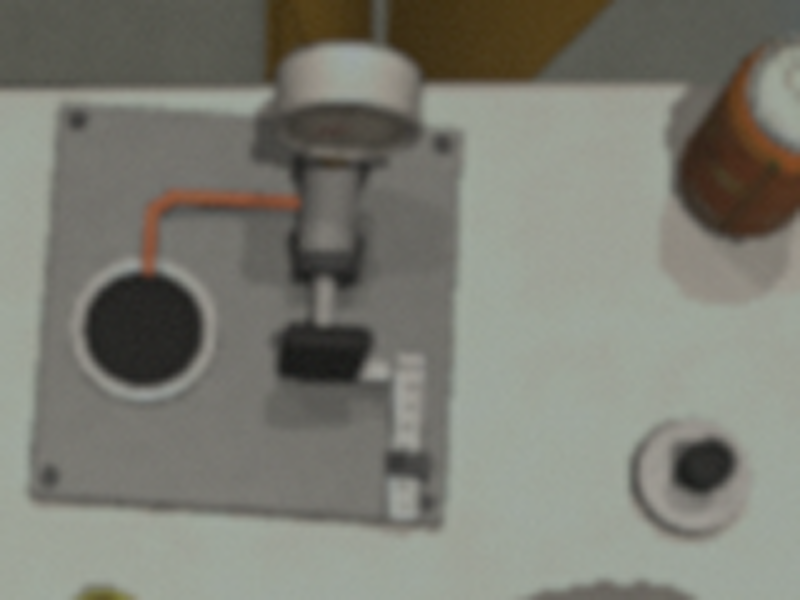

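View pics/c2.png

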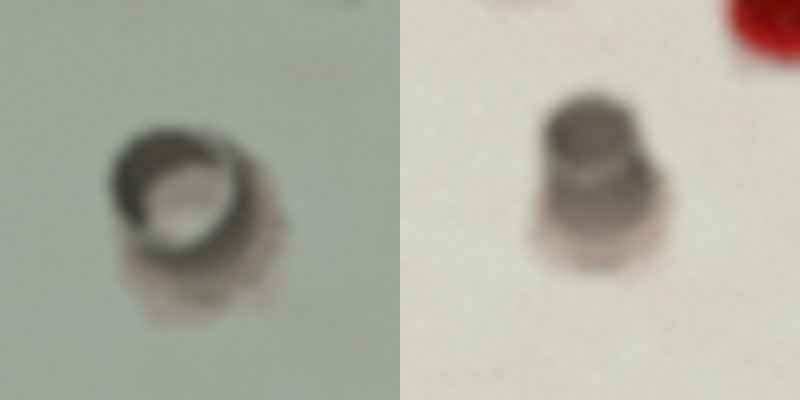

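c1: the plate's corners are at (62,103), (462,130), (32,498), (440,525) in the crop. The seat pad centre is (144,327), the tab (380,370), the clip (407,463), the cap disc (690,478) and its knob (705,465). c2: the ferrule mouth is centred at (175,192) in the top half and (191,134) in the side half.

Run:
```python
from h import *
f=lambda u,v,x,y,k:((u+.5)/k-.5+x,(v+.5)/k-.5+y)
p,e=TRI(f(175,192,170,150,8),f(191,134,185,145,8));print("ferr mouth",p.round(1),e.round(1))
C=[AT("top",f(u,v,240,95,5),10)[:2] for u,v in((62,103),(462,130),(32,498),(440,525))]
M=np.array([[85,90],[85,-110],[-115,90],[-115,-110]],float)
T,_=cv2.estimateAffinePartial2D(M,np.array(C));yaw=np.arctan2(T[1,0],T[0,0]);print("scale",np.hypot(T[0,0],T[1,0]),"yaw deg",np.degrees(yaw),"org",T[:,2])
c,s=np.cos(yaw),np.sin(yaw);R=np.array([[c,-s],[s,c]])
for n,u,v,z in(("seat",144,327,13),("tab",380,370,24),("clip",407,463,34),("knob",705,462,44),("capdisc",690,478,14),("gauge",345,92,120)):
    q=AT("top",f(u,v,240,95,5),z)[:2];print(n,q.round(1),"tester",(R.T@(q-T[:,2])).round(1))
```

```text
ferr mouth [487.  338.2  55.6] 3.4
scale 0.9887557505774881 yaw deg -2.2468776088871483 org [562.96951882 121.0015818 ]
seat [537.2 162.5] tester [-27.4  40.5]
tab [516.4  49.3] tester [-43.7 -73.5]
clip [469.3  37.2] tester [-90.3 -87.5]
knob [ 471.8 -100.2] tester [ -82.4 -224.6]
capdisc [ 470.5 -101.1] tester [ -83.7 -225.5]
gauge [615.2  76.3] tester [ 53.9 -42.6]
```

```bash
python3 -m inch '[{"dx":0.03,"dy":0.03,"dz":0.02},{"dx":0.055,"dy":0.06,"dz":0.03},{"dx":0.08,"dy":0.09,"dz":0.04},{"dx":0.1,"dy":0.12,"dz":0.05},{"dx":0.12,"dy":0.155,"dz":0.05}]'
```

```text
validation failed for argument at $[0]...
```

```bash
python3 -m inch '[{"gripper":0.7,"dx":0.013,"dy":0.034,"dz":0.01,"wx":0,"wy":0,"wz":-4},{"gripper":0.7,"dx":0.026,"dy":0.068,"dz":0.02,"wx":0,"wy":0,"wz":-8},{"gripper":0.7,"dx":0.039,"dy":0.102,"dz":0.03,"wx":0,"wy":0,"wz":-12},{"gripper":0.7,"dx":0.052,"dy":0.136,"dz":0.04,"wx":0,"wy":0,"wz":-16},{"gripper":0.7,"dx":0.065,"dy":0.17,"dz":0.05,"wx":0,"wy":0,"wz":-20.2}]'
```

```text
clock: 0.52
eef_pos: [234.4, -351.5, 255.5]
eef_rot: [-3.141, 0.0, -0.044]
wrist_force: [1.4, -0.1, -0.7]
finger_gap: 66.4
finger_force: 0.0
```

```bash
python3 -m inch '[{"gripper":0.7,"dx":0.013,"dy":0.036,"dz":0,"wx":0,"wy":0,"wz":0},{"gripper":0.7,"dx":0.026,"dy":0.072,"dz":0,"wx":0,"wy":0,"wz":0},{"gripper":0.7,"dx":0.039,"dy":0.108,"dz":0,"wx":0,"wy":0,"wz":0},{"gripper":0.7,"dx":0.052,"dy":0.144,"dz":0,"wx":0,"wy":0,"wz":0},{"gripper":0.7,"dx":0.065,"dy":0.18,"dz":0,"wx":0,"wy":0,"wz":0}]'
python3 -m inch '[{"gripper":0.7,"dx":0.013,"dy":0.036,"dz":0,"wx":0,"wy":0,"wz":0},{"gripper":0.7,"dx":0.026,"dy":0.072,"dz":0,"wx":0,"wy":0,"wz":0},{"gripper":0.7,"dx":0.039,"dy":0.108,"dz":0,"wx":0,"wy":0,"wz":0},{"gripper":0.7,"dx":0.052,"dy":0.144,"dz":0,"wx":0,"wy":0,"wz":0},{"gripper":0.7,"dx":0.065,"dy":0.18,"dz":0,"wx":0,"wy":0,"wz":0}]'
python3 -m inch '[{"gripper":0.7,"dx":0.013,"dy":0.036,"dz":0,"wx":0,"wy":0,"wz":0},{"gripper":0.7,"dx":0.026,"dy":0.072,"dz":0,"wx":0,"wy":0,"wz":0},{"gripper":0.7,"dx":0.039,"dy":0.108,"dz":0,"wx":0,"wy":0,"wz":0},{"gripper":0.7,"dx":0.052,"dy":0.144,"dz":0,"wx":0,"wy":0,"wz":0},{"gripper":0.7,"dx":0.065,"dy":0.18,"dz":0,"wx":0,"wy":0,"wz":0}]'
python3 - <<'E'
from h import *
t=manip.camera("top");s=manip.camera("side")
cv2.imwrite("pics/t1.png",t);cv2.imwrite("pics/s1.png",s)
print(manip.read_state()["eef_pos"])
# side crop: tester+cap ; project guesses
for n,p in(("seat",(537,162,13)),("cap",(471,-100,20)),("ferr",(487,338,45)),("clip",(469,37,30))):print(n,PX("side",p).round(),PX("top",p).round())
a=cv2.resize(s[130:230,250:410],None,fx=5,fy=5,interpolation=cv2.INTER_CUBIC);cv2.imwrite("pics/c3.png",a)
E
```

```text
clock: 0.93
eef_pos: [299.2, -171.5, 255.4]
eef_rot: [3.141, -0.0, -0.04]
wrist_force: [0.6, 0.2, 0.4]
finger_gap: 65.9
finger_force: 0.0
clock: 1.35
eef_pos: [364.3, 8.7, 255.5]
eef_rot: [3.142, -0.0, -0.04]
wrist_force: [1.2, -0.5, -0.1]
finger_gap: 66.0
finger_force: 0.0
clock: 1.77
eef_pos: [429.3, 188.8, 255.2]
eef_rot: [3.141, 0.0, -0.039]
wrist_force: [0.5, -1.5, -0.7]
finger_gap: 65.8
finger_force: 0.0
[429.61710313 190.24922325 254.37920963]
seat [275. 169.] [269. 160.]
cap [363. 208.] [378. 189.]
ferr [210. 164.] [192. 175.]
clip [314. 195.] [321. 188.]
```

View pics/c3.png

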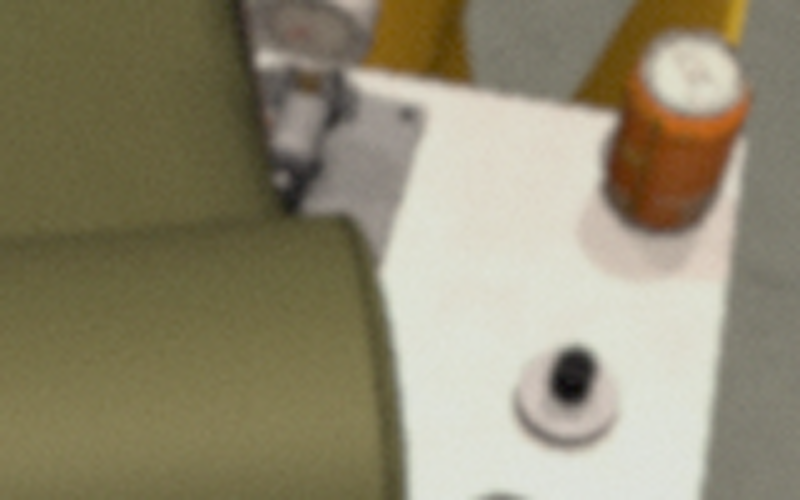

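Side crop c3: the knob top is at (577,362) and the disc at (567,397) in the crop; the arm hides the rest of the tester.

Run:
```python
from h import *
f=lambda u,v,x,y,k:((u+.5)/k-.5+x,(v+.5)/k-.5+y)
p,e=TRI(f(705,462,240,95,5),f(577,360,250,130,5));print("knobtop",p.round(1),e.round(1))
for z in(42,44):print(AT("top",f(705,462,240,95,5),z).round(1),AT("side",f(577,360,250,130,5),z).round(1))
print("disc",AT("top",f(690,476,240,95,5),14).round(1),AT("side",f(567,395,250,130,5),14).round(1))
print("ferr",AT("top",f(175,192,170,150,8),45).round(1),AT("side",f(191,134,185,145,8),45).round(1))
```

```text
knobtop [470.8 -99.3  51. ] 2.2
[ 472.2 -100.8   42. ] [ 477.3 -100.6   42. ]
[ 471.8 -100.2   44. ] [ 476.  -100.5   44. ]
disc [ 471.5 -101.1   14. ] [ 471.9 -100.3   14. ]
ferr [490.  338.8  45. ] [493.6 343.4  45. ]
```

```bash
python3 -m inch '[{"gripper":0.8,"dx":0.013,"dy":0.033,"dz":0,"wx":0,"wy":0,"wz":0},{"gripper":0.8,"dx":0.026,"dy":0.066,"dz":0,"wx":0,"wy":0,"wz":0},{"gripper":0.8,"dx":0.040,"dy":0.099,"dz":-0.01,"wx":0,"wy":0,"wz":0},{"gripper":0.8,"dx":0.052,"dy":0.13,"dz":-0.03,"wx":0,"wy":0,"wz":0},{"gripper":0.8,"dx":0.061,"dy":0.15,"dz":-0.06,"wx":0,"wy":0,"wz":0}]'
python3 -m inch '[{"gripper":0.8,"dx":0,"dy":0,"dz":-0.035,"wx":0,"wy":0,"wz":0},{"gripper":0.8,"dx":0,"dy":0,"dz":-0.07,"wx":0,"wy":0,"wz":0},{"gripper":0.8,"dx":0,"dy":0,"dz":-0.1,"wx":0,"wy":0,"wz":0},{"gripper":0.8,"dx":0,"dy":0,"dz":-0.12,"wx":0,"wy":0,"wz":0},{"gripper":0.8,"dx":0,"dy":0,"dz":-0.13,"wx":0,"wy":0,"wz":0}]'
python3 - <<'E'
from h import *
t=manip.camera("top");s=manip.camera("side")
print(manip.read_state()["eef_pos"])
a=cv2.resize(t[140:210,150:240],None,fx=5,fy=5,interpolation=cv2.INTER_CUBIC)
b=cv2.resize(s[130:200,170:240],None,fx=5,fy=5,interpolation=cv2.INTER_CUBIC)
cv2.imwrite("pics/c4.png",np.hstack([a,b]))
cv2.imwrite("pics/s2.png",s)
E
```

```text
clock: 2.28
eef_pos: [491.4, 338.9, 196.3]
eef_rot: [-3.139, -0.003, -0.039]
wrist_force: [-0.4, -0.8, 0.3]
finger_gap: 75.4
finger_force: 0.0
clock: 2.7
eef_pos: [489.1, 335.3, 62.3]
eef_rot: [3.139, 0.004, -0.04]
wrist_force: [0.4, 0.0, -0.4]
finger_gap: 75.3
finger_force: 0.0
[489.74034676 335.80273076  64.20812753]
```

View pics/c4.png

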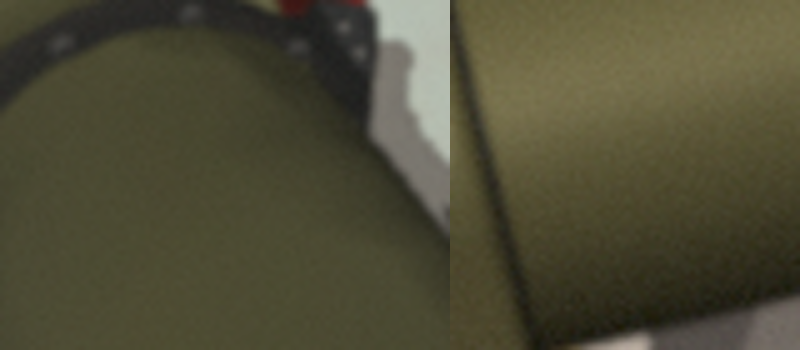

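The arm hides the work from both cameras here, so I rely on the measured position. Next I lower the tool and close it.

```bash
python3 -m inch '[{"gripper":0.8,"dx":0,"dy":0.003,"dz":-0.015,"wx":0,"wy":0,"wz":0},{"gripper":0.8,"dx":0,"dy":0.003,"dz":-0.03,"wx":0,"wy":0,"wz":0},{"gripper":0.8,"dx":0,"dy":0.003,"dz":-0.042,"wx":0,"wy":0,"wz":0},{"gripper":0.8,"dx":0,"dy":0.003,"dz":-0.05,"wx":0,"wy":0,"wz":0},{"gripper":0.8,"dx":0,"dy":0.003,"dz":-0.05,"wx":0,"wy":0,"wz":0}]' 20
python3 -m inch '[{"gripper":0.4,"dx":0,"dy":0,"dz":0,"wx":0,"wy":0,"wz":0},{"gripper":0.3,"dx":0,"dy":0,"dz":0,"wx":0,"wy":0,"wz":0},{"gripper":0.3,"dx":0,"dy":0,"dz":0,"wx":0,"wy":0,"wz":0},{"gripper":0.3,"dx":0,"dy":0,"dz":0,"wx":0,"wy":0,"wz":0},{"gripper":0.3,"dx":0,"dy":0,"dz":0,"wx":0,"wy":0,"wz":0}]' 20
```

```text
clock: 3.22
eef_pos: [490.0, 339.3, 14.7]
eef_rot: [3.141, 0.001, -0.04]
wrist_force: [0.4, -0.0, -0.4]
finger_gap: 74.9
finger_force: 0.0
clock: 3.63
eef_pos: [490.4, 339.8, 15.9]
eef_rot: [-3.141, -0.001, -0.04]
wrist_force: [-0.6, -0.0, 0.6]
finger_gap: 45.3
finger_force: 0.0
```

```bash
python3 -m inch '[{"gripper":0.3,"dx":0,"dy":0,"dz":0,"wx":0,"wy":0,"wz":0},{"gripper":0.2,"dx":0,"dy":0,"dz":0,"wx":0,"wy":0,"wz":0},{"gripper":0.2,"dx":0,"dy":0,"dz":0,"wx":0,"wy":0,"wz":0},{"gripper":0.2,"dx":0,"dy":0,"dz":0,"wx":0,"wy":0,"wz":0},{"gripper":0.2,"dx":0,"dy":0,"dz":0,"wx":0,"wy":0,"wz":0}]' 20
```

```text
clock: 4.05
eef_pos: [490.4, 339.9, 15.7]
eef_rot: [-3.141, -0.0, -0.04]
wrist_force: [-0.6, 1.8, 4.0]
finger_gap: 36.4
finger_force: 20.0
```

```bash
cat >> h.py <<'E'
def blob(img,x,y,w,h,thr):
    g=cv2.cvtColor(img[y:y+h,x:x+w],cv2.COLOR_BGR2GRAY);n,l,s,c=cv2.connectedComponentsWithStats((g<thr).astype(np.uint8))
    k=1+np.argmax(s[1:,4]);return c[k]+[x,y],s[k]
E
python3 - <<'E'
from h import *
t=cv2.imread("pics/top0.png");s=cv2.imread("pics/side0.png")
for thr in(50,65,80):
    a,sa=blob(t,250,145,38,32,thr);b,sb=blob(s,260,155,28,28,thr)
    print(thr,a.round(1),sa,b.round(1),sb,AT("top",a,13).round(1),AT("side",b,13).round(1),TRI(a,b)[0].round(1))
th=np.linspace(0,2*np.pi,72,endpoint=False)
def fit(cam,img,x0,y0,r,z):
    g=cv2.GaussianBlur(cv2.cvtColor(img,cv2.COLOR_BGR2GRAY),(0,0),.7).astype(np.float32)
    def circ(x,y,r):
        p=np.array([PX(cam,(x+r*np.cos(a),y+r*np.sin(a),z)) for a in th],np.float32)
        return cv2.remap(g,p[:,:1],p[:,1:],cv2.INTER_LINEAR).mean()
    best=max((circ(x,y,r+3)-circ(x,y,r-3),x,y) for x in np.arange(x0-8,x0+9,1.) for y in np.arange(y0-8,y0+9,1.))
    return best
print("ferr mouth r18.5 z45",fit("top",t,490,340,18.5,45),fit("side",s,491,340,18.5,45))
print("seat pad",fit("top",t,537,162,29.5,13),fit("side",s,537,162,29.5,13))
E
```

```text
50 [268.2 160.3] [  8   5  22  21 360] [273.9 168.5] [  6   7  17  14 184] [536.4 162.9  13. ] [538.1 166.2  13. ] [533.8 163.9  20.1]
65 [268.3 160.3] [  7   5  23  22 391] [273.8 168.5] [  5   7  18  14 200] [536.3 162.7  13. ] [538.2 166.6  13. ] [533.5 163.9  20.9]
80 [268.2 160.4] [  7   5  23  22 408] [274.  168.5] [  5   7  19  14 218] [536.2 163.   13. ] [538.3 166.1  13. ] [533.5 163.8  20.7]Traceback (most recent call last):
  File "<stdin>", line 14, in <module>
  File "<stdin>", line 12, in fit
  File "<stdin>", line 12, in <genexpr>
  File "<stdin>", line 10, in circ
  File "h.py", line 4, in PX
    i=manip.camera_info(cam);R,t,K=map(np.array,(i["R"],i["t"],i["camera_matrix"]))
ValueError: time passes only in moves, steps and waits
```

```bash
sed -i 's/^def PX/import functools\ninfo=functools.lru_cache(manip.camera_info)\ndef PX/; s/i=manip.camera_info(cam)/i=info(cam)/' h.py
python3 -m inch '[{"gripper":0.2,"dx":0,"dy":0,"dz":0.01,"wx":0,"wy":0,"wz":0},{"gripper":0.2,"dx":0,"dy":0,"dz":0.025,"wx":0,"wy":0,"wz":0},{"gripper":0.2,"dx":0,"dy":0,"dz":0.045,"wx":0,"wy":0,"wz":0},{"gripper":0.2,"dx":0,"dy":0,"dz":0.065,"wx":0,"wy":0,"wz":0},{"gripper":0.2,"dx":0,"dy":-0.0,"dz":0.075,"wx":0,"wy":0,"wz":0}]'
python3 -m inch '[{"gripper":0.2,"dx":0.01,"dy":-0.03,"dz":0,"wx":0,"wy":0,"wz":0},{"gripper":0.2,"dx":0.02,"dy":-0.066,"dz":0,"wx":0,"wy":0,"wz":0},{"gripper":0.2,"dx":0.03,"dy":-0.104,"dz":0,"wx":0,"wy":0,"wz":0},{"gripper":0.2,"dx":0.04,"dy":-0.142,"dz":0,"wx":0,"wy":0,"wz":0},{"gripper":0.2,"dx":0.046,"dy":-0.175,"dz":0,"wx":0,"wy":0,"wz":0}]'
python3 -m inch '[{"gripper":0.2,"dx":0,"dy":0,"dz":-0.015,"wx":0,"wy":0,"wz":0},{"gripper":0.2,"dx":0,"dy":0,"dz":-0.03,"wx":0,"wy":0,"wz":0},{"gripper":0.2,"dx":0,"dy":0,"dz":-0.045,"wx":0,"wy":0,"wz":0},{"gripper":0.2,"dx":0,"dy":0,"dz":-0.055,"wx":0,"wy":0,"wz":0},{"gripper":0.2,"dx":0,"dy":0,"dz":-0.055,"wx":0,"wy":0,"wz":0}]'
python3 - <<'E'
from h import *
t=cv2.imread("pics/top0.png");s=cv2.imread("pics/side0.png")
th=np.linspace(0,2*np.pi,72,endpoint=False)
def fit(cam,img,x0,y0,r,z):
    g=cv2.GaussianBlur(cv2.cvtColor(img,cv2.COLOR_BGR2GRAY),(0,0),.7).astype(np.float32)
    def circ(x,y,r):
        p=np.array([PX(cam,(x+r*np.cos(a),y+r*np.sin(a),z)) for a in th],np.float32)
        return cv2.remap(g,p[:,:1],p[:,1:],cv2.INTER_LINEAR).mean()
    return max((circ(x,y,r+3)-circ(x,y,r-3),x,y) for x in np.arange(x0-8,x0+9,1.) for y in np.arange(y0-8,y0+9,1.))
print("ferr mouth",fit("top",t,490,340,18.5,45),fit("side",s,491,340,18.5,45))
print("seat pad",fit("top",t,537,162,29.5,13),fit("side",s,537,162,29.5,13))
E
```

```text
clock: 4.47
eef_pos: [490.8, 339.9, 93.1]
eef_rot: [-3.14, -0.002, -0.04]
wrist_force: [-0.4, 1.0, -0.4]
finger_gap: 36.4
finger_force: 20.0
clock: 4.88
eef_pos: [536.4, 162.3, 90.4]
eef_rot: [3.141, 0.0, -0.04]
wrist_force: [0.0, -0.7, -0.7]
finger_gap: 36.0
finger_force: 20.0
clock: 5.3
eef_pos: [535.0, 164.3, 33.4]
eef_rot: [3.141, 0.004, -0.04]
wrist_force: [-0.3, 0.1, -1.1]
finger_gap: 36.4
finger_force: 20.0
ferr mouth (np.float32(27.538086), np.float64(488.0), np.float64(336.0)) (np.float32(40.40712), np.float64(491.0), np.float64(342.0))
seat pad (np.float32(69.38492), np.float64(537.0), np.float64(163.0)) (np.float32(58.05654), np.float64(539.0), np.float64(166.0))
```

```bash
python3 -m inch '[{"gripper":0.2,"dx":0.001,"dy":0,"dz":-0.001,"wx":0,"wy":0,"wz":0},{"gripper":0.2,"dx":0.001,"dy":0,"dz":-0.002,"wx":0,"wy":0,"wz":0},{"gripper":0.2,"dx":0.001,"dy":0,"dz":-0.003,"wx":0,"wy":0,"wz":0},{"gripper":0.2,"dx":0.001,"dy":0,"dz":-0.004,"wx":0,"wy":0,"wz":0},{"gripper":0.2,"dx":0.001,"dy":0,"dz":-0.0045,"wx":0,"wy":0,"wz":0}]'
python3 -m inch '[{"gripper":0.2,"dx":0,"dy":0,"dz":-0.0005,"wx":0,"wy":0,"wz":0},{"gripper":0.2,"dx":0,"dy":0,"dz":-0.001,"wx":0,"wy":0,"wz":0},{"gripper":0.2,"dx":0,"dy":0,"dz":-0.001,"wx":0,"wy":0,"wz":0},{"gripper":0.2,"dx":0,"dy":0,"dz":-0.0015,"wx":0,"wy":0,"wz":0},{"gripper":0.2,"dx":0,"dy":0,"dz":-0.0015,"wx":0,"wy":0,"wz":0}]'
```

```text
clock: 5.72
eef_pos: [537.4, 164.8, 31.2]
eef_rot: [-3.141, -0.001, -0.04]
wrist_force: [-0.3, -0.5, -0.7]
finger_gap: 36.4
finger_force: 20.0
clock: 6.13
eef_pos: [537.2, 164.7, 29.4]
eef_rot: [3.142, 0.0, -0.04]
wrist_force: [0.0, 0.1, -1.2]
finger_gap: 36.6
finger_force: 20.0
```

```bash
python3 -m inch '[{"gripper":0.2,"dx":0,"dy":0,"dz":-0.0005,"wx":0,"wy":0,"wz":0},{"gripper":0.2,"dx":0,"dy":0,"dz":-0.0007,"wx":0,"wy":0,"wz":0},{"gripper":0.45,"dx":0,"dy":0,"dz":-0.0007,"wx":0,"wy":0,"wz":0},{"gripper":0.6,"dx":0,"dy":0,"dz":-0.0007,"wx":0,"wy":0,"wz":0},{"gripper":0.6,"dx":0,"dy":0,"dz":-0.0007,"wx":0,"wy":0,"wz":0}]'
python3 -m inch '[{"gripper":0.6,"dx":0,"dy":0,"dz":0,"wx":0,"wy":0,"wz":0},{"gripper":0.6,"dx":0,"dy":0,"dz":0.015,"wx":0,"wy":0,"wz":0},{"gripper":0.6,"dx":0,"dy":0,"dz":0.04,"wx":0,"wy":0,"wz":0},{"gripper":0.6,"dx":0,"dy":0,"dz":0.08,"wx":0,"wy":0,"wz":0},{"gripper":0.6,"dx":0,"dy":0,"dz":0.115,"wx":0,"wy":0,"wz":0}]'
```

```text
clock: 6.55
eef_pos: [537.3, 164.7, 28.8]
eef_rot: [-3.142, -0.0, -0.04]
wrist_force: [0.5, -0.0, 0.2]
finger_gap: 52.3
finger_force: 0.0
clock: 6.97
eef_pos: [536.9, 164.6, 145.3]
eef_rot: [3.141, 0.001, -0.04]
wrist_force: [0.9, -0.1, 1.3]
finger_gap: 56.9
finger_force: 0.0
```

```bash
python3 -m inch '[{"gripper":0.6,"dx":-0.008,"dy":-0.036,"dz":0.005,"wx":0,"wy":0,"wz":0},{"gripper":0.6,"dx":-0.017,"dy":-0.072,"dz":0.01,"wx":0,"wy":0,"wz":0},{"gripper":0.6,"dx":-0.026,"dy":-0.108,"dz":0.01,"wx":0,"wy":0,"wz":0},{"gripper":0.6,"dx":-0.035,"dy":-0.144,"dz":0.01,"wx":0,"wy":0,"wz":0},{"gripper":0.6,"dx":-0.045,"dy":-0.18,"dz":0.01,"wx":0,"wy":0,"wz":0}]'
python3 -m inch '[{"gripper":0.6,"dx":-0.007,"dy":-0.03,"dz":0,"wx":0,"wy":0,"wz":0},{"gripper":0.6,"dx":-0.014,"dy":-0.06,"dz":-0.005,"wx":0,"wy":0,"wz":0},{"gripper":0.6,"dx":-0.02,"dy":-0.085,"dz":-0.025,"wx":0,"wy":0,"wz":0},{"gripper":0.6,"dx":-0.02,"dy":-0.085,"dz":-0.055,"wx":0,"wy":0,"wz":0},{"gripper":0.6,"dx":-0.02,"dy":-0.085,"dz":-0.08,"wx":0,"wy":0,"wz":0}]'
cat >> h.py <<'E'
th=np.linspace(0,2*np.pi,72,endpoint=False)
def fit(cam,img,x0,y0,r,z,sg=1):
    g=cv2.GaussianBlur(cv2.cvtColor(img,cv2.COLOR_BGR2GRAY),(0,0),.7).astype(np.float32)
    def circ(x,y,r):
        p=np.array([PX(cam,(x+r*np.cos(a),y+r*np.sin(a),z)) for a in th],np.float32)
        return cv2.remap(g,p[:,:1],p[:,1:],cv2.INTER_LINEAR).mean()
    return max((sg*(circ(x,y,r+3)-circ(x,y,r-3)),x,y) for x in np.arange(x0-8,x0+9,1.) for y in np.arange(y0-8,y0+9,1.))
E
python3 - <<'E'
from h import *
t=manip.camera("top");s=manip.camera("side");cv2.imwrite("pics/t3.png",t);cv2.imwrite("pics/s3.png",s)
a=cv2.resize(t[135:205,245:345],None,fx=4,fy=4,interpolation=cv2.INTER_CUBIC)
b=cv2.resize(s[130:200,245:345],None,fx=4,fy=4,interpolation=cv2.INTER_CUBIC)
cv2.imwrite("pics/c5.png",np.hstack([a,b]));print(manip.read_state()["eef_pos"])
E
```

```text
clock: 7.38
eef_pos: [491.6, -16.7, 154.0]
eef_rot: [3.142, -0.001, -0.039]
wrist_force: [0.0, -0.8, 0.4]
finger_gap: 56.3
finger_force: 0.0
clock: 7.8
eef_pos: [471.9, -101.6, 72.8]
eef_rot: [3.141, -0.001, -0.042]
wrist_force: [-0.3, 0.7, -0.9]
finger_gap: 56.3
finger_force: 0.0
[ 470.26895751 -100.10653599   70.81986465]
```

View pics/c5.png

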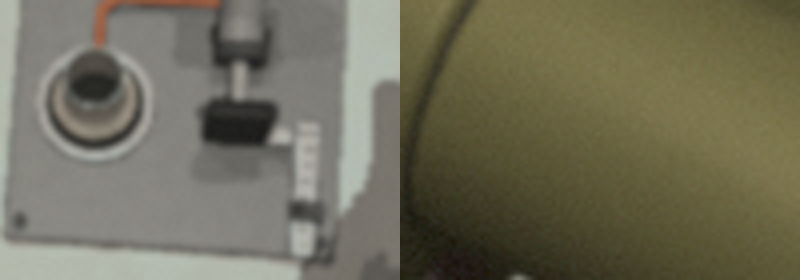

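c5 shows the ferrule upright inside the seat rim, with the rim centre at (97,101) and the mouth centre at about (94,82) in the crop. The side camera is blocked. Next I work out the mouth position and grip the knob.

```bash
python3 - <<'E'
from h import *
print(AT("top",(268.1,155.2),58).round(1), fit("top",cv2.imread("pics/t3.png"),537,163,18.5,58))
E
python3 -m inch '[{"gripper":0.6,"dx":0.001,"dy":0,"dz":-0.015,"wx":0,"wy":0,"wz":0},{"gripper":0.6,"dx":0.001,"dy":0,"dz":-0.03,"wx":0,"wy":0,"wz":0},{"gripper":0.6,"dx":0.001,"dy":0,"dz":-0.045,"wx":0,"wy":0,"wz":0},{"gripper":0.6,"dx":0.001,"dy":0,"dz":-0.055,"wx":0,"wy":0,"wz":0},{"gripper":0.4,"dx":0.001,"dy":0,"dz":-0.055,"wx":0,"wy":0,"wz":0}]' 20
python3 -m inch '[{"gripper":0.3,"dx":0,"dy":0,"dz":0,"wx":0,"wy":0,"wz":0},{"gripper":0.2,"dx":0,"dy":0,"dz":0,"wx":0,"wy":0,"wz":0},{"gripper":0.1,"dx":0,"dy":0,"dz":0,"wx":0,"wy":0,"wz":0},{"gripper":0.1,"dx":0,"dy":0,"dz":0,"wx":0,"wy":0,"wz":0},{"gripper":0.1,"dx":0,"dy":0,"dz":0,"wx":0,"wy":0,"wz":0}]' 20
python3 -m inch '[{"gripper":0.1,"dx":0,"dy":0,"dz":0,"wx":0,"wy":0,"wz":0},{"gripper":0.1,"dx":0,"dy":0,"dz":0,"wx":0,"wy":0,"wz":0},{"gripper":0.1,"dx":0,"dy":0,"dz":0,"wx":0,"wy":0,"wz":0},{"gripper":0.1,"dx":0,"dy":0,"dz":0,"wx":0,"wy":0,"wz":0},{"gripper":0.1,"dx":0,"dy":0,"dz":0,"wx":0,"wy":0,"wz":0}]' 20
```

```text
[535.6 162.8  58. ] (np.float32(32.56958), np.float64(534.0), np.float64(163.0))
clock: 8.32
eef_pos: [473.0, -100.0, 18.2]
eef_rot: [-3.141, 0.001, -0.039]
wrist_force: [-0.3, 0.1, 0.3]
finger_gap: 52.9
finger_force: 0.0
clock: 8.73
eef_pos: [473.6, -100.5, 19.4]
eef_rot: [3.141, -0.001, -0.04]
wrist_force: [-0.7, -0.5, 6.2]
finger_gap: 23.5
finger_force: 20.0
clock: 9.15
eef_pos: [473.6, -100.5, 19.4]
eef_rot: [3.141, -0.001, -0.04]
wrist_force: [-0.0, -0.3, 7.1]
finger_gap: 23.4
finger_force: 20.0
```

```bash
python3 - <<'E'
from h import *
t=cv2.imread("pics/top0.png");s=cv2.imread("pics/s1.png")
print(fit("top",t,472,-100,28,14,),fit("top",t,472,-100,28,14,-1),fit("top",t,472,-100,12,44),fit("side",s,472,-100,12,44))
E
python3 -m inch '[{"gripper":0.1,"dx":0,"dy":0,"dz":0.015,"wx":0,"wy":0,"wz":0},{"gripper":0.1,"dx":0,"dy":0,"dz":0.04,"wx":0,"wy":0,"wz":0},{"gripper":0.1,"dx":0,"dy":0,"dz":0.07,"wx":0,"wy":0,"wz":0},{"gripper":0.1,"dx":0,"dy":0.01,"dz":0.1,"wx":0,"wy":0,"wz":0},{"gripper":0.1,"dx":0,"dy":0.03,"dz":0.12,"wx":0,"wy":0,"wz":0}]'
python3 -m inch '[{"gripper":0.1,"dx":0.009,"dy":0.036,"dz":0.004,"wx":0,"wy":0,"wz":0},{"gripper":0.1,"dx":0.018,"dy":0.072,"dz":0.004,"wx":0,"wy":0,"wz":0},{"gripper":0.1,"dx":0.027,"dy":0.108,"dz":0.004,"wx":0,"wy":0,"wz":0},{"gripper":0.1,"dx":0.036,"dy":0.144,"dz":0.004,"wx":0,"wy":0,"wz":0},{"gripper":0.1,"dx":0.045,"dy":0.18,"dz":0.004,"wx":0,"wy":0,"wz":0}]'
```

```text
(np.float32(31.676193), np.float64(469.0), np.float64(-98.0)) (np.float32(6.23172), np.float64(474.0), np.float64(-106.0)) (np.float32(59.34736), np.float64(470.0), np.float64(-99.0)) (np.float32(75.69289), np.float64(468.0), np.float64(-100.0))
clock: 9.57
eef_pos: [473.7, -71.1, 141.5]
eef_rot: [3.141, -0.002, -0.042]
wrist_force: [0.2, -0.3, -1.0]
finger_gap: 23.5
finger_force: 20.0
clock: 9.98
eef_pos: [518.2, 111.6, 142.9]
eef_rot: [-3.142, -0.0, -0.04]
wrist_force: [0.8, -0.8, -0.5]
finger_gap: 23.4
finger_force: 20.0
```

```bash
python3 -m inch '[{"gripper":0.1,"dx":0.010,"dy":0.03,"dz":0,"wx":0,"wy":0,"wz":0},{"gripper":0.1,"dx":0.019,"dy":0.05,"dz":-0.01,"wx":0,"wy":0,"wz":0},{"gripper":0.1,"dx":0.019,"dy":0.055,"dz":-0.03,"wx":0,"wy":0,"wz":0},{"gripper":0.1,"dx":0.019,"dy":0.055,"dz":-0.05,"wx":0,"wy":0,"wz":0},{"gripper":0.1,"dx":0.019,"dy":0.055,"dz":-0.06,"wx":0,"wy":0,"wz":0}]'
python3 -m inch '[{"gripper":0.1,"dx":0,"dy":0,"dz":-0.002,"wx":0,"wy":0,"wz":0},{"gripper":0.1,"dx":0,"dy":0,"dz":-0.004,"wx":0,"wy":0,"wz":0},{"gripper":0.1,"dx":0,"dy":0,"dz":-0.006,"wx":0,"wy":0,"wz":0},{"gripper":0.1,"dx":0,"dy":0,"dz":-0.0075,"wx":0,"wy":0,"wz":0},{"gripper":0.1,"dx":0,"dy":0,"dz":-0.008,"wx":0,"wy":0,"wz":0}]'
```

```text
clock: 10.4
eef_pos: [536.1, 165.0, 80.3]
eef_rot: [3.141, 0.003, -0.039]
wrist_force: [-0.6, -0.1, -1.9]
finger_gap: 23.4
finger_force: 20.0
clock: 10.82
eef_pos: [537.5, 164.6, 75.3]
eef_rot: [-3.141, -0.001, -0.04]
wrist_force: [0.3, 0.2, -0.9]
finger_gap: 23.7
finger_force: 20.0
```

```bash
python3 -m inch '[{"gripper":0.1,"dx":0,"dy":0,"dz":-0.0015,"wx":0,"wy":0,"wz":0},{"gripper":0.1,"dx":0,"dy":0,"dz":-0.003,"wx":0,"wy":0,"wz":0},{"gripper":0.1,"dx":0,"dy":0,"dz":-0.004,"wx":0,"wy":0,"wz":0},{"gripper":0.1,"dx":0,"dy":0,"dz":-0.0048,"wx":0,"wy":0,"wz":0},{"gripper":0.1,"dx":0,"dy":0,"dz":-0.0052,"wx":0,"wy":0,"wz":0}]'
python3 -m inch '[{"gripper":0.1,"dx":0,"dy":0,"dz":0,"wx":0,"wy":0,"wz":0},{"gripper":0.35,"dx":0,"dy":0,"dz":0,"wx":0,"wy":0,"wz":0},{"gripper":0.5,"dx":0,"dy":0,"dz":0,"wx":0,"wy":0,"wz":0},{"gripper":0.5,"dx":0,"dy":0,"dz":0,"wx":0,"wy":0,"wz":0},{"gripper":0.5,"dx":0,"dy":0,"dz":0,"wx":0,"wy":0,"wz":0}]'
```

```text
clock: 11.23
eef_pos: [537.3, 164.7, 69.5]
eef_rot: [-3.142, -0.0, -0.04]
wrist_force: [0.9, -0.3, -0.4]
finger_gap: 23.4
finger_force: 20.0
clock: 11.65
eef_pos: [537.2, 164.7, 69.6]
eef_rot: [-3.142, 0.0, -0.04]
wrist_force: [-0.2, -0.7, 0.6]
finger_gap: 45.6
finger_force: 0.0
```

```bash
python3 -m inch '[{"gripper":0.5,"dx":0,"dy":0,"dz":0.01,"wx":0,"wy":0,"wz":0},{"gripper":0.5,"dx":0,"dy":0,"dz":0.04,"wx":0,"wy":0,"wz":0},{"gripper":0.4,"dx":0,"dy":0,"dz":0.08,"wx":0,"wy":0,"wz":6},{"gripper":0.4,"dx":0,"dy":0,"dz":0.12,"wx":0,"wy":0,"wz":13},{"gripper":0.4,"dx":0,"dy":0,"dz":0.15,"wx":0,"wy":0,"wz":20}]'
python3 -m inch '[{"gripper":0.4,"dx":-0.02,"dy":0.035,"dz":0,"wx":0,"wy":0,"wz":7},{"gripper":0.4,"dx":-0.04,"dy":0.07,"dz":0,"wx":0,"wy":0,"wz":14},{"gripper":0.4,"dx":-0.06,"dy":0.105,"dz":0,"wx":0,"wy":0,"wz":21},{"gripper":0.4,"dx":-0.08,"dy":0.14,"dz":0,"wx":0,"wy":0,"wz":28},{"gripper":0.4,"dx":-0.1,"dy":0.175,"dz":0,"wx":0,"wy":0,"wz":35}]'
python3 -m inch '[{"gripper":0.4,"dx":-0.01,"dy":0.02,"dz":0,"wx":0,"wy":0,"wz":7},{"gripper":0.4,"dx":-0.02,"dy":0.04,"dz":0,"wx":0,"wy":0,"wz":14},{"gripper":0.4,"dx":-0.02,"dy":0.04,"dz":0,"wx":0,"wy":0,"wz":21},{"gripper":0.4,"dx":-0.02,"dy":0.04,"dz":0,"wx":0,"wy":0,"wz":28},{"gripper":0.4,"dx":-0.02,"dy":0.04,"dz":0,"wx":0,"wy":0,"wz":35}]'
python3 - <<'E'
from h import *
t=manip.camera("top");s=manip.camera("side");cv2.imwrite("pics/t4.png",t);cv2.imwrite("pics/s4.png",s)
a=cv2.resize(t[138:204,248:342],None,fx=8,fy=8,interpolation=cv2.INTER_CUBIC)[:, :752]
b=cv2.resize(s[135:215,250:345],None,fx=4,fy=4,interpolation=cv2.INTER_CUBIC)
z=np.zeros((528,800,3),np.uint8)
a2=cv2.resize(t[138:204,248:342],None,fx=4.2,fy=4.2,interpolation=cv2.INTER_CUBIC)
b2=cv2.resize(s[140:206,250:344],None,fx=4.2,fy=4.2,interpolation=cv2.INTER_CUBIC)
top=np.hstack([a2,b2])
c=cv2.resize(t[155:195,300:335],None,fx=8,fy=8,interpolation=cv2.INTER_CUBIC)
d=cv2.resize(s[165:205,292:327],None,fx=8,fy=8,interpolation=cv2.INTER_CUBIC)
bot=np.hstack([c,d]);w=max(top.shape[1],bot.shape[1])
P=lambda i:cv2.copyMakeBorder(i,0,0,0,w-i.shape[1],cv2.BORDER_CONSTANT)
m=np.vstack([P(top),P(bot)]);print(m.shape,top.shape,bot.shape);cv2.imwrite("pics/c6.png",m);print(manip.read_state()["eef_pos"])
E
```

```text
clock: 12.07
eef_pos: [537.4, 164.8, 223.9]
eef_rot: [3.141, -0.003, 0.315]
wrist_force: [-0.2, 0.5, 0.1]
finger_gap: 37.7
finger_force: 0.0
clock: 12.48
eef_pos: [436.0, 341.1, 220.6]
eef_rot: [3.141, -0.001, 0.926]
wrist_force: [0.8, 0.4, -0.0]
finger_gap: 37.8
finger_force: 0.0
clock: 12.9
eef_pos: [416.8, 380.1, 220.3]
eef_rot: [3.141, -0.0, 1.538]
wrist_force: [1.0, -0.7, 0.3]
finger_gap: 37.6
finger_force: 0.0
(597, 790, 3) (277, 790, 3) (320, 560, 3)
[417.13455339 379.76464077 220.30630565]
```

View pics/c6.png

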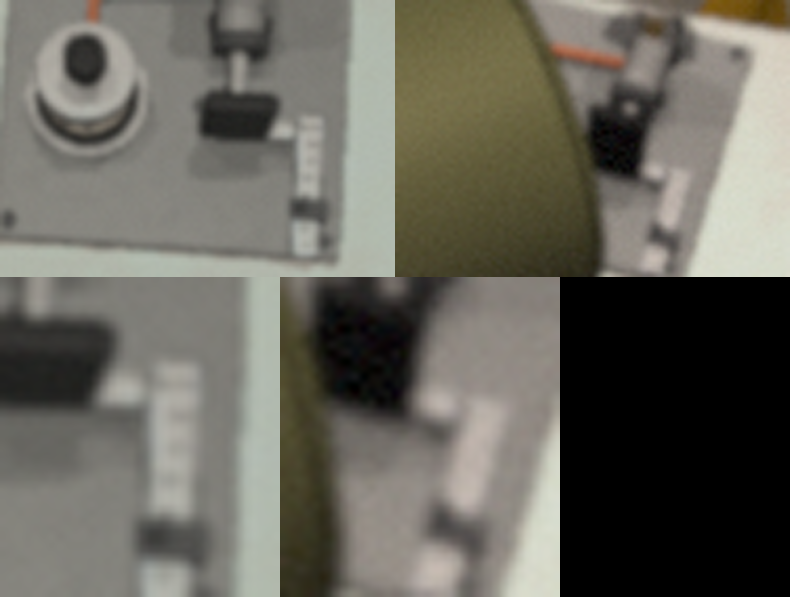

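c6 shows the cap sitting level and concentric on the ferrule. The tab is at about (125,388) and the clip at (173,538) in the top zoom; in the side zoom they are at (435,400) and (455,527). For accuracy I average some frames and rectify both views into the tester frame.

Run:
```python
from h import *
yaw=np.radians(-2.25);O=np.array([562.97,121.0]);R=np.array([[np.cos(yaw),-np.sin(yaw)],[np.sin(yaw),np.cos(yaw)]])
xs=np.arange(-30,-120.1,-.25);ys=np.arange(-55,-115.1,-.25)   # rows: -x downwards, cols: -y rightwards
out=[]
for cam in("top","side"):
    im=np.mean([manip.camera(cam).astype(np.float32) for _ in range(8)],0);np.save(f"pics/{cam}_avg.npy",im)
    X,Y=np.meshgrid(xs,ys,indexing="ij");W=np.stack([X,Y],-1)@R.T+O
    i=info(cam);H=np.array(i["camera_matrix"])@np.c_[i["R"],i["t"]]
    P=np.c_[W.reshape(-1,2),np.full(W.size//2,24.),np.ones(W.size//2)]@H.T
    uv=(P[:,:2]/P[:,2:]).astype(np.float32).reshape(*X.shape,2)
    r=cv2.remap(im,uv[...,0],uv[...,1],cv2.INTER_CUBIC);g=r.mean(2)
    for y in(-70,-76,-79,-82,-85,-88,-91,-94,-98):
        c=int((-55-y)*4);pr=g[:,c-2:c+3].mean(1)
        print(cam,y,[int(v) for v in pr[::8]])
    v=np.clip(r,0,255).astype(np.uint8)
    v=cv2.resize(v,None,fx=1.6,fy=1.6)
    for k in range(-30,-121,-10):cv2.putText(v,str(k),(0,int((-30-k)*6.4)+4),0,.35,(0,0,255));cv2.line(v,(28,int((-30-k)*6.4)),(40,int((-30-k)*6.4)),(0,0,255))
    for k in range(-60,-115,-10):cv2.putText(v,str(k),(int((-55-k)*6.4)-8,570),0,.35,(0,0,255))
    out.append(v)
cv2.imwrite("pics/c7.png",np.hstack(out));print(np.hstack(out).shape)
```

```text
top -70 [100, 101, 106, 117, 132, 148, 162, 171, 164, 138, 105, 92, 94, 99, 105, 112, 116, 118, 119, 123, 127, 128, 127, 126, 126, 127, 127, 127, 127, 128, 129, 128, 128, 128, 128, 129, 129, 130, 130, 130, 131, 128, 118, 112, 124, 150]
top -76 [125, 125, 124, 125, 132, 145, 157, 164, 157, 130, 101, 92, 96, 100, 103, 106, 110, 111, 114, 118, 122, 124, 124, 124, 126, 125, 122, 119, 118, 119, 120, 121, 122, 125, 125, 125, 125, 124, 124, 124, 124, 123, 113, 107, 119, 147]
top -79 [123, 124, 126, 128, 127, 129, 134, 141, 139, 127, 117, 116, 117, 117, 117, 116, 114, 112, 111, 113, 115, 116, 119, 122, 125, 122, 109, 93, 85, 84, 84, 91, 106, 122, 130, 132, 131, 129, 125, 123, 122, 119, 110, 105, 117, 144]
top -82 [124, 127, 134, 145, 146, 142, 143, 155, 161, 162, 161, 161, 161, 160, 159, 157, 154, 151, 149, 146, 142, 142, 146, 148, 148, 139, 113, 83, 66, 63, 65, 77, 105, 137, 157, 161, 163, 163, 161, 159, 156, 151, 136, 118, 121, 142]
top -85 [122, 125, 138, 156, 162, 155, 153, 165, 172, 171, 167, 167, 172, 175, 173, 169, 170, 173, 173, 167, 159, 161, 169, 172, 165, 146, 113, 81, 64, 62, 67,
[... 2436 characters left out ...]
45, 151, 158, 163, 163, 163, 164, 168, 168, 165, 162, 162, 165, 169, 170, 169, 168, 170, 173, 174, 173, 173, 172, 167, 157, 138, 120, 99, 87, 81, 82, 90, 109, 130, 150, 163, 168, 169, 166, 165, 161, 158, 146, 129, 112]
side -94 [140, 141, 144, 147, 149, 147, 146, 144, 145, 145, 145, 143, 142, 145, 148, 150, 149, 147, 148, 149, 151, 151, 150, 149, 144, 138, 125, 111, 98, 87, 82, 78, 79, 87, 103, 119, 131, 134, 133, 129, 128, 130, 132, 132, 123, 113]
side -98 [137, 138, 138, 138, 139, 138, 137, 135, 134, 136, 136, 135, 136, 136, 137, 138, 139, 139, 139, 138, 139, 139, 139, 138, 136, 132, 127, 119, 112, 108, 104, 99, 96, 97, 101, 108, 113, 112, 106, 99, 96, 98, 107, 115, 117, 116]
(578, 772, 3)
```

View pics/c7.png

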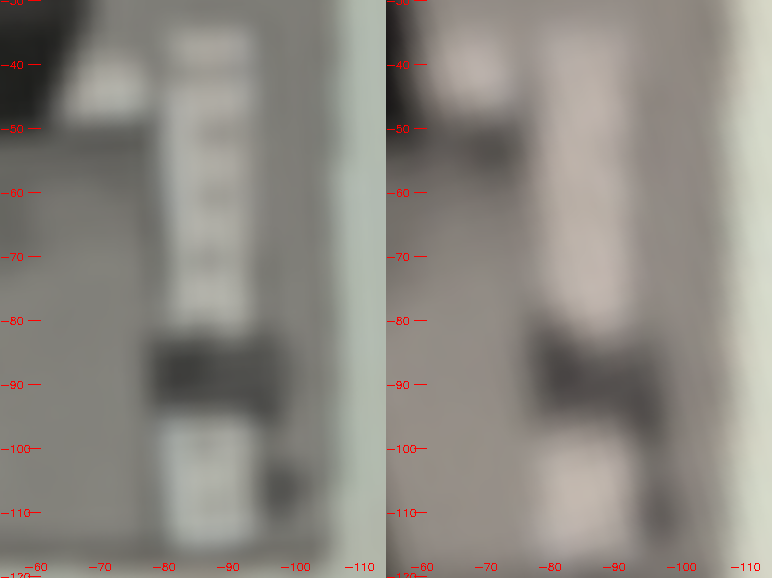

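c7 (rectified at z = 24): the tab centre is at x ≈ -43.7 and the clip base at ≈ -88.9 in the top view. In the side view they are at -41.5 and -90.5. After correcting for height, both views give a pull of about 43 mm. I now go above the paddle and descend.

```bash
python3 -m inch '[{"gripper":0.4,"dx":0.011,"dy":-0.034,"dz":0,"wx":0,"wy":0,"wz":0},{"gripper":0.4,"dx":0.022,"dy":-0.068,"dz":0,"wx":0,"wy":0,"wz":0},{"gripper":0.4,"dx":0.033,"dy":-0.102,"dz":0,"wx":0,"wy":0,"wz":0},{"gripper":0.4,"dx":0.044,"dy":-0.136,"dz":0,"wx":0,"wy":0,"wz":0},{"gripper":0.4,"dx":0.055,"dy":-0.17,"dz":0,"wx":0,"wy":0,"wz":0}]'
python3 -m inch '[{"gripper":0.4,"dx":0.011,"dy":-0.034,"dz":0,"wx":0,"wy":0,"wz":0},{"gripper":0.4,"dx":0.022,"dy":-0.068,"dz":0,"wx":0,"wy":0,"wz":0},{"gripper":0.4,"dx":0.033,"dy":-0.1,"dz":0,"wx":0,"wy":0,"wz":0},{"gripper":0.4,"dx":0.044,"dy":-0.131,"dz":0,"wx":0,"wy":0,"wz":0},{"gripper":0.4,"dx":0.044,"dy":-0.131,"dz":-0.02,"wx":0,"wy":0,"wz":0}]'
python3 -m inch '[{"gripper":0.4,"dx":0,"dy":0,"dz":-0.03,"wx":0,"wy":0,"wz":0},{"gripper":0.4,"dx":0,"dy":0,"dz":-0.06,"wx":0,"wy":0,"wz":0},{"gripper":0.4,"dx":0,"dy":0,"dz":-0.085,"wx":0,"wy":0,"wz":0},{"gripper":0.4,"dx":0,"dy":0,"dz":-0.1,"wx":0,"wy":0,"wz":0},{"gripper":0.4,"dx":0,"dy":0,"dz":-0.1,"wx":0,"wy":0,"wz":0}]'
```

```text
clock: 14.22
eef_pos: [472.4, 208.1, 219.7]
eef_rot: [3.141, -0.0, 1.531]
wrist_force: [1.1, 0.9, 0.5]
finger_gap: 37.2
finger_force: 0.0
clock: 14.63
eef_pos: [518.9, 74.5, 202.4]
eef_rot: [3.136, 0.0, 1.527]
wrist_force: [-0.2, 0.7, -0.2]
finger_gap: 37.8
finger_force: 0.0
clock: 15.05
eef_pos: [514.7, 78.5, 96.5]
eef_rot: [-3.136, 0.001, 1.531]
wrist_force: [-0.4, 0.5, -0.6]
finger_gap: 37.7
finger_force: 0.0
```

```bash
python3 -m inch '[{"gripper":0.4,"dx":0,"dy":0,"dz":-0.012,"wx":0,"wy":0,"wz":0},{"gripper":0.4,"dx":0,"dy":0,"dz":-0.024,"wx":0,"wy":0,"wz":0},{"gripper":0.4,"dx":0,"dy":0,"dz":-0.035,"wx":0,"wy":0,"wz":0},{"gripper":0.4,"dx":0,"dy":0,"dz":-0.043,"wx":0,"wy":0,"wz":0},{"gripper":0.4,"dx":0,"dy":0,"dz":-0.043,"wx":0,"wy":0,"wz":0}]'
python3 -m inch '[{"gripper":0.2,"dx":0,"dy":0,"dz":0,"wx":0,"wy":0,"wz":0},{"gripper":0.15,"dx":0,"dy":0,"dz":0,"wx":0,"wy":0,"wz":0},{"gripper":0.05,"dx":0,"dy":0,"dz":0,"wx":0,"wy":0,"wz":0},{"gripper":0.05,"dx":0,"dy":0,"dz":0,"wx":0,"wy":0,"wz":0},{"gripper":0.05,"dx":0,"dy":0,"dz":0,"wx":0,"wy":0,"wz":0}]' 30
```

```text
clock: 15.47
eef_pos: [515.8, 78.7, 55.6]
eef_rot: [-3.14, 0.0, 1.531]
wrist_force: [-0.1, -0.2, -1.0]
finger_gap: 37.6
finger_force: 0.0
clock: 15.88
eef_pos: [516.7, 78.7, 57.1]
eef_rot: [3.14, -0.0, 1.531]
wrist_force: [1.9, 0.7, 1.3]
finger_gap: 12.1
finger_force: 30.0
```

```bash
python3 -m inch '[{"gripper":0.05,"dx":0,"dy":0,"dz":0,"wx":0,"wy":0,"wz":0},{"gripper":0.05,"dx":0,"dy":0,"dz":0,"wx":0,"wy":0,"wz":0},{"gripper":0.05,"dx":0,"dy":0,"dz":0,"wx":0,"wy":0,"wz":0},{"gripper":0.05,"dx":0,"dy":0,"dz":0,"wx":0,"wy":0,"wz":0},{"gripper":0.05,"dx":0,"dy":0,"dz":0,"wx":0,"wy":0,"wz":0}]'
python3 -m inch '[{"gripper":0.05,"dx":0.0005,"dy":0,"dz":0,"wx":0,"wy":0,"wz":0},{"gripper":0.05,"dx":0.0005,"dy":0,"dz":0,"wx":0,"wy":0,"wz":0},{"gripper":0.05,"dx":0.0005,"dy":0,"dz":0,"wx":0,"wy":0,"wz":0},{"gripper":0.05,"dx":0.0005,"dy":0,"dz":0,"wx":0,"wy":0,"wz":0},{"gripper":0.05,"dx":0.0005,"dy":0,"dz":0,"wx":0,"wy":0,"wz":0}]'
python3 -m inch '[{"gripper":0.05,"dx":0.0005,"dy":0,"dz":0,"wx":0,"wy":0,"wz":0},{"gripper":0.05,"dx":0.0005,"dy":0,"dz":0,"wx":0,"wy":0,"wz":0},{"gripper":0.05,"dx":0.0005,"dy":0,"dz":0,"wx":0,"wy":0,"wz":0},{"gripper":0.05,"dx":0.0005,"dy":0,"dz":0,"wx":0,"wy":0,"wz":0},{"gripper":0.05,"dx":0.0005,"dy":0,"dz":0,"wx":0,"wy":0,"wz":0}]'
```

```text
clock: 16.3
eef_pos: [516.7, 78.7, 57.0]
eef_rot: [3.14, -0.0, 1.531]
wrist_force: [3.8, 0.2, 5.4]
finger_gap: 12.1
finger_force: 30.0
clock: 16.72
eef_pos: [516.8, 78.7, 57.0]
eef_rot: [3.141, -0.0, 1.531]
wrist_force: [-0.7, -0.5, 9.1]
finger_gap: 11.7
finger_force: 30.0
clock: 17.13
eef_pos: [516.9, 78.7, 57.0]
eef_rot: [-3.141, 0.0, 1.531]
wrist_force: [-4.9, -0.4, 11.0]
finger_gap: 11.4
finger_force: 30.0
```

The stop is met at TCP x ≈ 516.8, which is the rest position. Next I pull 43 mm along the tester's -x.

```bash
python3 -m inch '[{"gripper":0.05,"dx":-0.009,"dy":0.0003,"dz":0,"wx":0,"wy":0,"wz":0},{"gripper":0.05,"dx":-0.018,"dy":0.0007,"dz":0,"wx":0,"wy":0,"wz":0},{"gripper":0.05,"dx":-0.027,"dy":0.001,"dz":0,"wx":0,"wy":0,"wz":0},{"gripper":0.05,"dx":-0.036,"dy":0.0014,"dz":0,"wx":0,"wy":0,"wz":0},{"gripper":0.05,"dx":-0.0435,"dy":0.0017,"dz":0,"wx":0,"wy":0,"wz":0}]'
python3 -m inch '[{"gripper":0.05,"dx":0,"dy":0,"dz":0,"wx":0,"wy":0,"wz":0},{"gripper":0.05,"dx":0,"dy":0,"dz":0,"wx":0,"wy":0,"wz":0},{"gripper":0.05,"dx":0,"dy":0,"dz":0,"wx":0,"wy":0,"wz":0},{"gripper":0.05,"dx":0,"dy":0,"dz":0,"wx":0,"wy":0,"wz":0},{"gripper":0.05,"dx":0,"dy":0,"dz":0,"wx":0,"wy":0,"wz":0}]'
python3 - <<'E'
from h import *
yaw=np.radians(-2.25);O=np.array([562.97,121.0]);R=np.array([[np.cos(yaw),-np.sin(yaw)],[np.sin(yaw),np.cos(yaw)]])
xs=np.arange(-50,-120.1,-.25);ys=np.arange(-40,-115.1,-.25);out=[]
for cam in("top","side"):
    im=np.mean([manip.camera(cam).astype(np.float32) for _ in range(4)],0)
    X,Y=np.meshgrid(xs,ys,indexing="ij");W=np.stack([X,Y],-1)@R.T+O
    i=info(cam);H=np.array(i["camera_matrix"])@np.c_[i["R"],i["t"]]
    P=np.c_[W.reshape(-1,2),np.full(W.size//2,24.),np.ones(W.size//2)]@H.T
    uv=(P[:,:2]/P[:,2:]).astype(np.float32).reshape(*X.shape,2)
    r=np.clip(cv2.remap(im,uv[...,0],uv[...,1],cv2.INTER_CUBIC),0,255).astype(np.uint8)
    cv2.imwrite(f"pics/{cam}5.png",im)
    out+= [r,cv2.resize(im[130:220,250:350].astype(np.uint8),None,fx=281/90,fy=281/90)]
    g=r.mean(2)
    for y in(-68,-70,-72,-74,-76):c=int((-40-y)*4);print(cam,y,[int(v) for v in g[:,c-2:c+3].mean(1)[::8]])
m=np.vstack([np.hstack([o[:281,:301] for o in out[k:k+2]]) for k in(0,2)]);cv2.imwrite("pics/c8.png",m);print(m.shape)
s=manip.read_state();print(s["eef_pos"],s["wrist_force"],s["finger_gap"])
E
```

```text
clock: 17.55
eef_pos: [474.6, 80.4, 57.1]
eef_rot: [3.138, -0.0, 1.531]
wrist_force: [12.2, -0.4, -2.4]
finger_gap: 11.7
finger_force: 30.0
clock: 17.97
eef_pos: [475.1, 80.4, 57.0]
eef_rot: [3.138, -0.0, 1.531]
wrist_force: [10.3, -1.3, 0.1]
finger_gap: 12.1
finger_force: 30.0
top -68 [55, 55, 55, 56, 56, 55, 54, 55, 55, 54, 54, 54, 53, 52, 52, 52, 52, 52, 52, 53, 54, 53, 54, 54, 54, 54, 55, 55, 55, 56, 56, 56, 56, 56, 57, 56]
top -70 [55, 56, 56, 56, 56, 56, 55, 55, 54, 54, 54, 54, 53, 53, 53, 52, 53, 53, 52, 53, 53, 54, 54, 54, 55, 55, 55, 56, 56, 56, 56, 56, 56, 56, 58, 57]
top -72 [56, 56, 55, 56, 56, 56, 55, 55, 55, 54, 54, 54, 54, 54, 54, 54, 52, 52, 53, 53, 54, 54, 54, 54, 55, 55, 56, 56, 56, 57, 56, 56, 56, 57, 57, 57]
top -74 [57, 56, 56, 56, 56, 55, 55, 55, 55, 54, 53, 55, 55, 54, 54, 53, 53, 54, 53, 54, 55, 55, 54, 55, 55, 56, 55, 56, 56, 57, 57, 57, 57, 57, 57, 57]
top -76 [57, 56, 56, 56, 56, 56, 55, 55, 54, 54, 54, 55, 55, 54, 54, 54, 54, 54, 55, 54, 55, 55, 55, 56, 56, 56, 56, 56, 57, 56, 57, 57, 57, 58, 57, 58]
side -68 [76, 75, 75, 74, 73, 73, 72, 71, 70, 70, 70, 69
[... 243 characters left out ...]
 47, 47]
side -72 [74, 75, 74, 74, 72, 71, 70, 70, 69, 69, 69, 69, 68, 67, 65, 65, 64, 62, 64, 64, 62, 61, 59, 59, 57, 55, 54, 53, 53, 53, 51, 50, 49, 48, 48, 48]
side -74 [75, 75, 75, 73, 73, 71, 70, 70, 70, 70, 69, 68, 67, 66, 65, 65, 65, 63, 62, 63, 62, 60, 59, 58, 57, 55, 54, 53, 52, 51, 49, 48, 48, 49, 48, 46]
side -76 [75, 74, 74, 73, 73, 73, 71, 72, 71, 69, 68, 67, 67, 66, 65, 65, 66, 65, 63, 62, 62, 60, 59, 59, 57, 56, 56, 53, 52, 52, 50, 47, 47, 49, 48, 46]
(562, 602, 3)
[475.08862101  80.35854305  57.04864793] [ 9.17009239 -0.08361572  0.20275469] 12.018060774207283[ WARN:0@1.998] global loadsave.cpp:1063 imwrite_ Unsupported depth image for selected encoder is fallbacked to CV_8U.
```

View pics/c8.png

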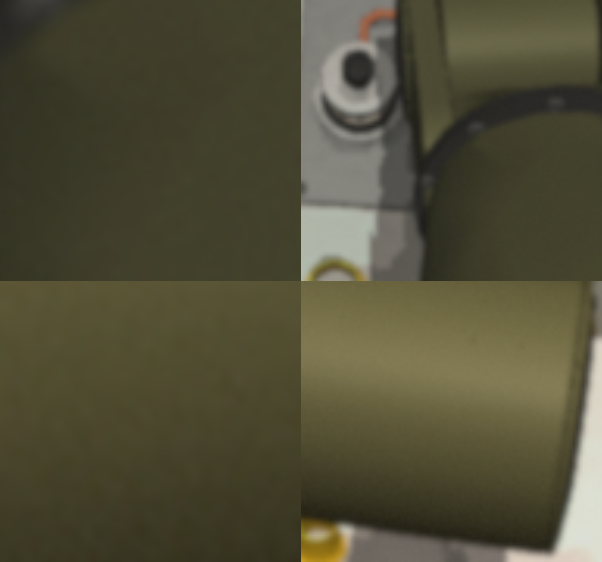

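The arm hides the tab in both views, but the cap still stands on the ferrule. The pull so far is 41.7 mm, so I add about 1.2 mm and let the arm settle.

```bash
python3 -m inch '[{"gripper":0.05,"dx":-0.0006,"dy":0,"dz":0,"wx":0,"wy":0,"wz":0},{"gripper":0.05,"dx":-0.0012,"dy":0,"dz":0,"wx":0,"wy":0,"wz":0},{"gripper":0.05,"dx":-0.0012,"dy":0,"dz":0,"wx":0,"wy":0,"wz":0},{"gripper":0.05,"dx":-0.0012,"dy":0,"dz":0,"wx":0,"wy":0,"wz":0},{"gripper":0.05,"dx":-0.0012,"dy":0,"dz":0,"wx":0,"wy":0,"wz":0}]'
python3 -m inch '[{"gripper":0.05,"dx":0,"dy":0,"dz":0,"wx":0,"wy":0,"wz":0},{"gripper":0.05,"dx":0,"dy":0,"dz":0,"wx":0,"wy":0,"wz":0},{"gripper":0.05,"dx":0,"dy":0,"dz":0,"wx":0,"wy":0,"wz":0},{"gripper":0.05,"dx":0,"dy":0,"dz":0,"wx":0,"wy":0,"wz":0},{"gripper":0.05,"dx":0,"dy":0,"dz":0,"wx":0,"wy":0,"wz":0}]'
```

```text
clock: 18.78
eef_pos: [474.0, 80.4, 57.1]
eef_rot: [3.138, -0.0, 1.531]
wrist_force: [10.0, -0.0, -1.1]
finger_gap: 11.7
finger_force: 30.0
clock: 19.2
eef_pos: [473.9, 80.4, 57.1]
eef_rot: [3.138, -0.0, 1.531]
wrist_force: [9.2, 0.2, -0.8]
finger_gap: 11.6
finger_force: 30.0
```

```bash
python3 -c "
from cell import manip
print(manip.sign_off())"
```

```text
the job is handed in; nothing more can be done
None
```

I handed the job in at about 19 s: the ferrule is in the port seat with the cap on it, and the gripper is holding the plunger 42.9 mm out (measured distance to the clip pointer 42.5–43 mm), though the arm hid the tab at the end, so I couldn't confirm the alignment by eye.

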